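# Load the dish and latch the incubator window

## Task

Put the small single dish flat on the round plate inside the open incubator chamber, setting it down gently. Then push the sliding window by its handle until the spring latch at the far end of the slide clicks and holds it shut, without ramming it against the end stop behind the latch. Leave everything else on the bench where it stands.

Things in the scene. Friction and masses are not known exactly. Their poses are not given: they have to be found in the camera images.
- incubator: Low white bench incubator, 220 (x) by 455 mm (y), 85 high, fixed; origin at bench height, near its plan centre, z up, blue panel on its -x side. The chamber (150 by 141 mm, 55 deep, floor 30 mm above the bench) opens in its top, centred 61 mm towards its +y. The window lies on its -y half and slides level along +y to close, with 1 to 3 N.
- latch (a point): Nominal latch place, 154 mm along the incubator's +y, 98 mm up, inside a steel catch housing 50 mm wide (y 145 to 191, top 114 mm up), black-capped spring plunger on top. Hidden: the whole catch (latch, pins, stop) is set up to 15 mm either way along y. Over the last 15 mm before it latches the push rises to 10-15 N, then drops: the click. Hard stop 4 mm later; over 25 N on the catch is ramming.
- pins (a point): Nominal nose line of two steel spring pins at x = +-85 mm beside the chamber, 102.5 mm along the incubator's +y, 92.5 mm up, shifted with the catch. The window meets them 45 mm before it latches; they push back with 3 N rising to 4.6 N. Let go before the click, the window is pushed back open, to over 40 mm short of the latch.
- plate (a point): Centre of the top face of the round aluminium heating plate (84 mm diameter, 4 mm high) on the chamber floor; 34 mm above the bench. Axes as the incubator's.
- guard: Sliding window: clear panel in an aluminium frame, 190 (x) by 180 mm (y), 8 mm thick, handle on top, 16 mm wide steel latch tongue reaching 26 mm past its +y edge. Origin on its underside, 82.5 mm behind its +y edge, 88 mm above the bench; axes as the incubator's. Open, its origin is 108 to 128 mm towards -y of the incubator's origin; latched, about 65 mm (49 to 80) towards +y.
- handle (a point): Centre of the window's handle: black upright bar 70 mm long (x), 14 mm thick (y), 38 mm tall, 30 mm behind the window's origin; 112.5 mm above the bench; bar foot (clear panel's top) 93.5 mm, bar top 131.5 mm above the bench. In the incubator's frame its y is -158 to -138 mm when open, 35 mm (19 to 50 by the hidden catch setting) when latched.
- dish_mid (a point): Centre (half-way up) of the small single culture dish: a flat closed disc of clear plastic with amber filling, 55 mm diameter, 16 mm tall, about 40 g, lying on the bench.
- jar: Bystander: upright glass jar with a white cap, 48 mm diameter, 75 mm tall; origin at its underside.
- tipbox: Bystander: grey box with a clear lid, 67 by 67 mm, 59 mm tall; origin at its underside.
Things that resemble listed ones, but are neither listed nor needed, are in the scene too. What is meant by the part that bears dish_mid is not blue or green, and is the larger of those in its own colour.

How it is judged:
On the way, in this order (a step that is already met when the one before it is completed fails the run):
1. the dish lies flat on the round plate, let go, with the window still open (horizontal distance between dish_mid and plate below 0.015 m and z of dish_mid in the frame of plate between 0.004 and 0.012 m and angle between dish_mid's own z axis and vertical below 0.1 rad and contact force between dish and the fingers below 0.05 N and not (y of handle in the frame of incubator above 0.015 m)), for 0.2 s.
2. the window has been pushed at least to where the latch can catch (y of handle in the frame of incubator above 0.015 m), for 0.2 s.
At the end, for the whole second after the job is handed in: The dish lies flat (within 0.1 rad) on the round plate, its centre within 15 mm of the plate's centre; the window stays shut on its latch with nothing holding it (handle more than 15 mm along the incubator's +y; an unlatched window is pushed back out of this range); both are at rest (horizontal distance between dish_mid and plate below 0.015 m and z of dish_mid in the frame of plate between 0.004 and 0.012 m and angle between dish_mid's own z axis and vertical below 0.1 rad and y of handle in the frame of incubator above 0.015 m and linear speed of guard below 0.01 m/s and linear speed of dish below 0.02 m/s); the robot touches nothing.
It fails at once if the window is rammed against the catch (over 25 N) (contact force between guard and incubator above 25 N).
It fails at once if the dish is let fall from more than about 25 mm (linear speed of dish above 0.7 m/s and contact force between dish and the fingers below 0.05 N).
It fails at once if the dish is tipped over (angle between dish_mid's own z axis and vertical above 0.8 rad).
It fails at once if a bystander is moved by more than 30 mm (distance of any of jar, tipbox from where it was at the start of the episode above 0.03 m).
It also fails if it takes over 69 s, if anything falls off the work surface, if the arm or the gripper's body presses on something with over 40 N, if the wrist force passes 120 N, or if a joint passes its speed limit or range.

## Robot

A 7-joint arm with a two-finger parallel gripper is mounted at the origin on the work surface. World frame = base frame: x ahead of the robot, y to its left, z up, the work surface at z = 0. Lengths are in m, angles in rad, forces in N, time in s.
With the tool pointing down it reaches from about 0.35 to 0.9 m from the base axis. Payload 8.1 kg.
Tool frame: the origin (TCP) lies on the centre line of the jaws, within the pads' length; the fingertips stand 19 mm ahead of it and the grasp point (between the pads) is the TCP (arm.tip_reach is the distance from the TCP to the fingertips, in m); z points along the fingers, y is the line along which they close (so a half turn about z gives the same grasp; the last joint's range is limited). The gripper opens to 92 mm and grips with 3 to 60 N. Pads are 19 mm wide; open, the fingers measure 130 mm over their backs; the gripper's body (75 mm by 190 mm) begins 47 mm behind the grasp point.
Start: joints at [1.205, 0.434, 0.025, 1.573, -0.012, 1.134, -0.075], TCP at [0.162, -0.604, 0.246] pointing down, gripper open.
Joint ranges: [-2.62, 2.62], [-0.44, 2.09], [-1.27, 1.32], [0.08, 2.57], [-1.32, 4.46], [0.12, 2], [-2.74, 2.74]. Speed limits (rad/s): [2.22, 2.22, 3.01, 3.01, 3.14, 3.14, 3.14].

## Interface

Orientations are given as a rotation vector (axis times angle).
In Python, from cell import arm gives the robot as it stands.
- The arm moves only by the tool arm_command, never from a script. Its argument "targets" is a list that holds one entry, the list of rows, each a list of 6 numbers: the shift along the tool's x, y, z in m, then the turn, a rotation vector about the tool's x, y, z in rad. A call has 1 to 10 rows; each row shifts and turns the commanded pose from where the row before left it, along the tool's axes as they then stand; what a row does not reach is not made up. A row lasts 1/8 s, in which the tool goes at most 62.5 mm and 10.7 degrees, less where a joint would pass 70% of its speed; a pose out of reach is approached as far as the arm can. A call with a gripper value outside its range is refused whole. "jaw" is the finger opening in m, from 0 to 0.0918, set as the call begins (left out, the last holds). The fingers move at their own pace and stop on an object; "newtons" is the grip in N (left out, the last holds). Time passes only in rows, so rows that do not move let the fingers close. It gives the time, the measured TCP pose, the force, the opening and the grip force at its end, in the units of the state.
- arm.observe(): the state, without advancing time (a new reading comes with each control period).
- arm.get_image(name): name is "scene" or "side" or "wrist"; returns a dict with "pixels" (400x640x3 uint8, red, green, blue), "z_map" (400x640 float32, m along the optical axis (not along the pixel's ray), 0 where there is no reading), "fx", "fy", "cx", "cy" (pixels), "dist" ([k1, k2, p1, p2, k3] as OpenCV has them; the pictures are not rectified), "xyz" and "rotation" of the camera in the world; the wrist camera has in their place "T_tool_cam" (4x4, takes a point from camera to tool coordinates, whose origin is the TCP and whose axes are the flange's). Camera axes: x right, y down, z forward; pixel columns grow to the right and rows downward; lengths in m; the calibration is good to about 2 mm. A picture is of the moment at which its call begins: read the wrist's pose just before it.
- arm.sign_off(): hands the job in; it is judged then, once.
The state is a dict: "clock": time; "joints": joint angles; "dq": joint speeds; "joint_efforts": joint torques, N m; "position": TCP position; "ee_rot": TCP orientation; "force": force on the tool from outside, world axes, zero at the start; "ft_torque": the same for the moment, N m; "width": opening from 0.0 (shut) to 1.0 (fully open); "gripper_force": force on a finger pad.
Only numpy, scipy, OpenCV 4.12 (cv2) and the standard library are available. Lean on these libraries where they do the work, as an engineer would, in place of code of your own. Each camera call takes 0.05 s, during which the arm holds its last target. There are 200 camera calls.

## Working session

There is one attempt and no reset: what is moved stays moved. The work goes in short steps, Python scripts to look and compute and a tool call to move; the robot and the scene stay as the last step left them, time stands still between calls to the robot, and variables do not carry over. Pictures are saved under pics/ and viewed, at most 10 in all, crops included, and the job is handed in when it is done.

Besides the shell and the picture viewer there is one more tool, called after ">>>" as name(argument=value, ...), one argument or row to a line, values as JSON. arm_command: Moves the arm, as the interface text tells. Its arguments: {"type":"object","properties":{"targets":{"type":"array","items":{"type":"array","items":{"type":"array","items":{"type":"number"}}}},"jaw":{"type":"number"},"newtons":{"type":"number"}},"required":["targets"]}

```bash
mkdir -p pics
cat > h.py <<'E'
import numpy as np, cv2
from cell import arm
from scipy.spatial.transform import Rotation as R
def grab(name):
    s=arm.observe(); im=arm.get_image(name)
    if name=='wrist':
        T=np.eye(4); T[:3,:3]=R.from_rotvec(s['ee_rot']).as_matrix(); T[:3,3]=s['position']
        M=T@np.array(im['T_tool_cam'])
    else:
        M=np.eye(4); r=np.array(im['rotation']); M[:3,:3]=r if r.shape==(3,3) else R.from_rotvec(r).as_matrix(); M[:3,3]=im['xyz']
    im['M']=M; return im
def K(im): return np.array([[im['fx'],0,im['cx']],[0,im['fy'],im['cy']],[0,0,1.]])
def rays(im,uv):
    p=cv2.undistortPoints(np.float64(uv).reshape(-1,1,2),K(im),np.float64(im['dist'])).reshape(-1,2)
    return np.c_[p,np.ones(len(p))]
def onplane(im,uv,z):
    d=rays(im,uv)@im['M'][:3,:3].T; o=im['M'][:3,3]
    return o+d*((z-o[2])/d[:,2])[:,None]
def depthpts(im):
    h,w=im['z_map'].shape; v,u=np.mgrid[:h,:w]
    r=rays(im,np.c_[u.ravel(),v.ravel()])*im['z_map'].reshape(-1,1)
    return (r@im['M'][:3,:3].T+im['M'][:3,3]).reshape(h,w,3)
def save(im,n): cv2.imwrite('pics/'+n,im['pixels'][:,:,::-1])
E
python3 - <<'E'
from h import *
import pickle
s=arm.observe(); print(s['clock'],s['position'],s['ee_rot'],s['width'],s['force'])
ims={}
for n in('scene','side','wrist'):
    im=grab(n); ims[n]=im; print(n,im['M'].round(3).tolist(),im['fx'])
pickle.dump({n:dict(ims[n]) for n in ims},open('first.pkl','wb'))
cv2.imwrite('pics/a.png',cv2.resize(np.vstack([ims['scene']['pixels'],ims['side']['pixels']]),(480,600))[:,:,::-1])
save(ims['scene'],'scene.png');save(ims['side'],'side.png')
E
```

```text
0.0 [ 0.16219865 -0.60309126  0.24492104] [-3.11298276e+00 -4.11334736e-01  5.56973840e-04] 0.9970651729573214 [-0.6676834   0.29481857 -0.1137609 ]
scene [[-0.384, 0.72, -0.578, 1.021], [0.923, 0.298, -0.242, 0.216], [-0.002, -0.627, -0.779, 0.794], [0.0, 0.0, 0.0, 1.0]] 401.11713145210905
side [[0.765, 0.426, -0.483, 1.036], [0.644, -0.501, 0.578, -0.633], [0.004, -0.753, -0.658, 0.841], [0.0, 0.0, 0.0, 1.0]] 433.0248241994073
wrist [[0.26, -0.924, -0.28, 0.237], [-0.966, -0.249, -0.073, -0.582], [-0.002, 0.29, -0.957, 0.383], [0.0, 0.0, 0.0, 1.0]] 305.3008695412657
```

View pics/scene.png

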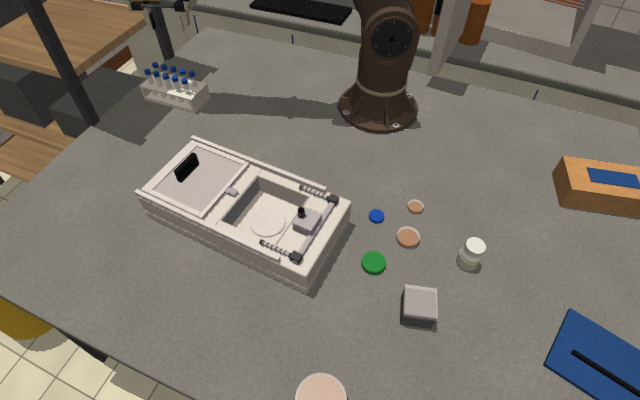

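View pics/side.png

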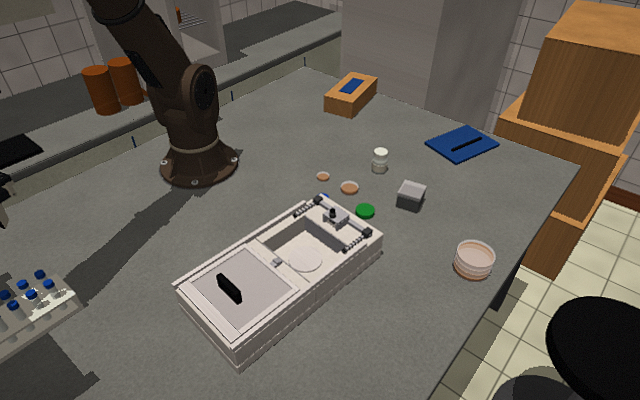

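```bash
cat > m.py <<'E'
from h import *
import pickle
ims=pickle.load(open('first.pkl','rb'))
for n in('scene','side'):
    im=ims[n]; P=depthpts(im); hsv=cv2.cvtColor(im['pixels'],cv2.COLOR_RGB2HSV)
    H,S,V=[hsv[...,i].astype(int) for i in range(3)]
    ok=(P[...,0]>.2)&(P[...,0]<1.1)&(abs(P[...,1])<.7)
    for col,m in(('amber',((H<18)&(S>50)&(V>90))),('green',(H>45)&(H<85)&(S>90)),('blue',(H>100)&(H<130)&(S>120))):
        m=(m&ok&(P[...,2]>-.02)&(P[...,2]<.1)).astype(np.uint8)
        for c in cv2.findContours(m,0,2)[0]:
            if cv2.contourArea(c)<40: continue
            q=onplane(im,c.reshape(-1,2).astype(float),.014)[:,:2].astype(np.float32)
            (cx,cy),r=cv2.minEnclosingCircle(q); uv=c.reshape(-1,2).mean(0)
            print(n,col,uv.round(),'c',round(cx,3),round(cy,3),'d',round(2*r,3),'zmed',np.median(P[...,2][m>0]).round(3))
    # incubator body
    m=(ok&(P[...,2]>.075)&(P[...,2]<.11)).astype(np.uint8)
    m=cv2.morphologyEx(m,cv2.MORPH_OPEN,np.ones((3,3)))
    k,l,st,_=cv2.connectedComponentsWithStats(m)
    b=1+np.argmax(st[1:,4]); q=P[l==b][:,:2].astype(np.float32)
    print(n,'body',cv2.minAreaRect(q),len(q))
    # handle
    hm=ok&(P[...,2]>.105)&(P[...,2]<.14)&(V<60)
    k,l,st,ce=cv2.connectedComponentsWithStats(hm.astype(np.uint8))
    for i in range(1,k):
        if st[i,4]>20:
            q=P[l==i]; print(n,'black',ce[i].round(),st[i,4],q.mean(0).round(3),q[:,2].max().round(3),cv2.minAreaRect(q[q[:,2]>.122][:,:2].astype(np.float32)))
E
python3 m.py
python3 - <<'E'
import cv2
a=cv2.imread('pics/scene.png')[180:310,340:500]
cv2.imwrite('pics/crop.png',cv2.resize(a,None,fx=4.5,fy=4.5,interpolation=cv2.INTER_CUBIC))
E
```

```text
scene amber [322. 384.] c 0.858 0.155 d 0.086 zmed 0.058
scene amber [408. 238.] c 0.458 0.21 d 0.055 zmed 0.058
scene amber [417. 207.] c 0.361 0.204 d 0.041 zmed 0.058
scene amber [569. 198.] c 0.178 0.569 d 0.084 zmed 0.058
scene green [374. 264.] c 0.551 0.158 d 0.061 zmed 0.016
scene blue [589. 356.] c 0.595 0.62 d 0.198 zmed 0.011
scene blue [375. 216.] c 0.425 0.124 d 0.041 zmed 0.011
scene body ((0.5472844243049622, -0.16770897805690765), (0.45840880274772644, 0.22238777577877045), 85.0938949584961) 11844
scene black [186. 166.] 305 [ 0.539 -0.316  0.122] 0.133 ((0.5340020656585693, -0.3189801275730133), (0.017253641039133072, 0.07098017632961273), 83.61466217041016)
scene black [301. 212.] 55 [ 0.564 -0.01   0.129] 0.136 ((0.562497615814209, -0.011560315266251564), (0.015640072524547577, 0.010550802573561668), 46.313655853271484)
side amber [470. 270.] c 0.872 0.154 d 0.084 zmed 0.027
side amber [476. 249.] c 0.862 0.202 d 0.086 zmed 0.027
side amber [350. 188.] c 0.459 0.205 d 0.053 zmed 0.027
side amber [322. 177.] c 0.363 0.194 d 0.041 zmed 0.027
side green [366. 209.] c 0.551 0.151 d 0.067 zmed 0.013
side blue [461. 147.] c 0.605 0.628 d 0.226 zmed 0.012
side body ((0.5477522611618042, -0.16822153329849243), (0.45376500487327576, 0.2229032814502716), 84.95954132080078) 12397
side black [332. 213.] 47 [ 0.564 -0.014  0.127] 0.135 ((0.561572790145874, -0.01164840254932642), (0.010033412836492062, 0.018619181588292122), 38.568031311035156)
side black [229. 287.] 314 [ 0.54  -0.324  0.124] 0.133 ((0.5352027416229248, -0.3212166726589203), (0.014648941345512867, 0.06925375014543533), 84.34478759765625)
```

View pics/crop.png

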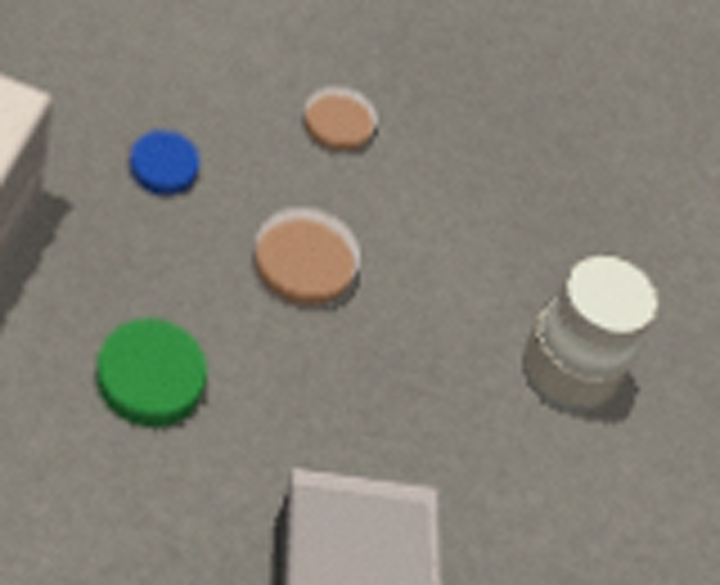

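Scene view: the amber discs are at (408,237) with measured diameter 55 mm, (415,206) at 41 mm, and the large stack at (320,390) at 86 mm. There is also a blue disc at (376,216) and a green one at (374,262). The crop confirms (408,237) as the single amber dish: 55 mm, and the larger of the two single amber ones. It lies at about (0.458, 0.208). The incubator's yaw is about -5° with its origin near (0.5475, -0.168). The handle is at incubator y of about -152 mm, within its given range.

```bash
cat >> h.py <<'E'
YAW=np.deg2rad(-5.0); O=np.array([.5475,-.168,0])
RI=R.from_euler('z',YAW).as_matrix()
def inc(p): return (np.asarray(p)-O)@RI
def world(q): return O+RI@np.asarray(q,float)
def go(*wps):
    s=arm.observe(); Rt=R.from_rotvec(s['ee_rot']).as_matrix(); p=np.array(s['position'])
    # goal: z down, tool y along +-incubator x
    best=None
    for sg in(1,-1):
        y=sg*RI[:,0]; z=np.array([0,0,-1.]); G=np.c_[np.cross(y,z),y,z]
        d=R.from_matrix(Rt.T@G).as_rotvec()
        if best is None or np.linalg.norm(d)<np.linalg.norm(best[0]): best=(d,G)
    print('t',round(s['clock'],2),'pos',p.round(4),'inc',inc(p).round(4),'turn first',best[0].round(4),'F',np.round(s['force'],2),'w',round(s['width'],3))
    for w in wps:
        print('to',np.round(w,4),'shift',(best[1].T@(np.asarray(w)-p)).round(4)); p=np.asarray(w)
E
python3 - <<'E'
from h import *
go([.5,-.15,.28],[.458,.208,.15])
s=arm.observe(); print(R.from_rotvec(s['ee_rot']).as_matrix().round(3).tolist(), s['joints'])
E
```

```text
t 0.15 pos [ 0.1622 -0.6032  0.2451] inc [-0.3459 -0.4671  0.2451] turn first [-1.1000e-03 -6.0000e-04 -1.2208e+00] F [ 0.44 -0.19 -0.05] w 0.999
to [ 0.5  -0.15  0.28] shift [ 0.4809  0.297  -0.0349]
to [0.458 0.208 0.15 ] shift [ 0.353 -0.073  0.13 ]
[[0.966, 0.26, -0.0], [0.26, -0.966, 0.001], [-0.0, -0.001, -1.0]] [ 1.20540375  0.43507474  0.02497353  1.57388771 -0.01155715  1.13398717
 -0.07512138]
```

>>> arm_command(
  targets=[
    [[0,0,0,0,0,-0.1526],[0,0,0,0,0,-0.1526],[0,0,0,0,0,-0.1526],[0,0,0,0,0,-0.1526],[0,0,0,0,0,-0.1526],[0,0,0,0,0,-0.1526],[0,0,0,0,0,-0.1526],[0,0,0,0,0,-0.1526]],
  ],
  jaw=0.075,
)

```text
clock: 1.15
position: [0.1622, -0.6034, 0.2454]
ee_rot: [-2.31, -2.128, -0.0]
force: [0.0, -0.3, -0.4]
width: 0.815
gripper_force: 0.0
```

>>> arm_command(
  targets=[
    [[0.048,0.03,-0.0035,0,0,0],[0.048,0.03,-0.0035,0,0,0],[0.048,0.03,-0.0035,0,0,0],[0.048,0.03,-0.0035,0,0,0],[0.048,0.03,-0.0035,0,0,0],[0.048,0.03,-0.0035,0,0,0],[0.048,0.03,-0.0035,0,0,0],[0.048,0.03,-0.0035,0,0,0],[0.048,0.03,-0.0035,0,0,0],[0.048,0.03,-0.0035,0,0,0]],
  ],
)

```text
clock: 2.4
position: [0.5038, -0.1501, 0.2808]
ee_rot: [2.317, 2.122, -0.0]
force: [-0.1, -1.0, -0.9]
width: 0.815
gripper_force: 0.0
```

Run:
```python
from h import *
go([.458,.208,.15])
im=grab('wrist'); save(im,'w1.png'); import pickle; pickle.dump(dict(im),open('w1.pkl','wb'))
```

```text
t 2.4 pos [ 0.5038 -0.1501  0.2808] inc [-0.0451  0.014   0.2808] turn first [ 0.      0.0003 -0.0004] F [-0.05 -0.97 -0.85] w 0.815
to [0.458 0.208 0.15 ] shift [ 0.3528 -0.0768  0.1308]
```

View pics/w1.png

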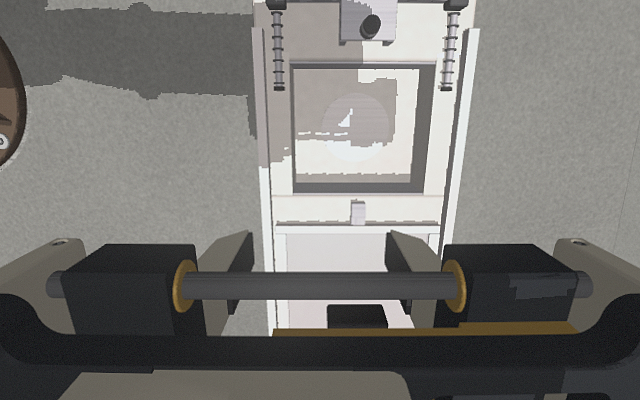

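The wrist view shows the plate near (353,128), the pin noses at (279,90) and (447,90), the chamber opening from u 293 to 434 and v 64 to 190, and the tongue tip at (358,201).

Run:
```python
from h import *
import pickle
im=pickle.load(open('w1.pkl','rb'))
P=depthpts(im)
# plate: depth near .034 within chamber
Q=(P-O)@RI
m=(Q[...,2]>.0315)&(Q[...,2]<.04)&(abs(Q[...,0])<.07)&(abs(Q[...,1]-.061)<.068)
q=Q[m]; print('plate', m.sum(), cv2.minEnclosingCircle(q[:,:2].astype(np.float32)), q[:,2].mean())
g=cv2.cvtColor(im['pixels'],cv2.COLOR_RGB2GRAY)
for n,uv,z in(('plate',(353,128),.034),('pinL',(279,90),.0925),('pinR',(447,90),.0925),('openTL',(290,63),.085),('openTR',(435,63),.085),('openBR',(435,193),.085),('openBL',(290,193),.085),('tongue',(358,201),.094)):
    print(n,inc(onplane(im,[uv],z)[0]).round(4))
# plate from scene/side: fit ellipse boundaries via depth
f=pickle.load(open('first.pkl','rb'))
for n in('scene','side'):
    Q=(depthpts(f[n])-O)@RI
    m=(Q[...,2]>.0325)&(Q[...,2]<.037)&(abs(Q[...,0])<.07)&(abs(Q[...,1]-.061)<.068); q=Q[m]
    print(n,m.sum(),cv2.minEnclosingCircle(q[:,:2].astype(np.float32)),q.mean(0).round(3))
```

```text
plate 3733 ((-9.842152940109372e-05, 0.04539654403924942), 0.08518403768539429) 0.03329050012000845
plate [-0.004   0.0646  0.034 ]
pinL [-0.0864  0.1067  0.0925]
pinR [0.0842 0.107  0.0925]
openTL [-0.0753  0.1331  0.085 ]
openTR [0.072  0.1334 0.085 ]
openBR [ 0.0865 -0.0042  0.085 ]
openBL [-0.079  -0.0041  0.085 ]
tongue [-0.0024 -0.0108  0.094 ]
scene 479 ((-0.008565590716898441, 0.04302068054676056), 0.07454125583171844) [0.    0.059 0.034]
side 294 ((-0.005589861422777176, 0.07878325879573822), 0.061817411333322525) [0.002 0.062 0.034]
```

>>> arm_command(
  targets=[
    [[0.035,-0.0077,0,0,0,0],[0.035,-0.0077,0,0,0,0],[0.035,-0.0077,0,0,0,0],[0.035,-0.0077,0,0,0,0],[0.035,-0.0077,0,0,0,0],[0.03,-0.0077,0,0,0,0],[0.03,-0.0077,0.03,0,0,0],[0.03,-0.0077,0.03,0,0,0],[0.03,-0.0077,0.03,0,0,0],[0.02,-0.0075,0.03,0,0,0]],
  ],
)

```text
clock: 3.7
position: [0.4536, 0.1701, 0.1598]
ee_rot: [-2.315, -2.123, -0.001]
force: [0.3, 0.5, -0.9]
width: 0.818
gripper_force: 0.0
```

Run:
```python
from h import *
go([.458,.208,.15])
im=grab('wrist'); save(im,'w2.png')
hsv=cv2.cvtColor(im['pixels'],cv2.COLOR_RGB2HSV);H,S,V=[hsv[...,i].astype(int) for i in range(3)]
m=((H<18)&(S>50)&(V>90)).astype(np.uint8)
for c in cv2.findContours(m,0,2)[0]:
    if cv2.contourArea(c)<150: continue
    q=onplane(im,c.reshape(-1,2).astype(float),.013)[:,:2].astype(np.float32)
    print(c.reshape(-1,2).mean(0).round(),cv2.minEnclosingCircle(q))
```

```text
t 3.7 pos [0.4536 0.1701 0.1598] inc [-0.123   0.3286  0.1598] turn first [ 0.     -0.0004  0.0009] F [ 0.33  0.54 -0.87] w 0.818
to [0.458 0.208 0.15 ] shift [0.0381 0.0011 0.0098]
[211. 157.] ((0.35516083240509033, 0.20786088705062866), 0.01857486367225647)
```

View pics/w2.png

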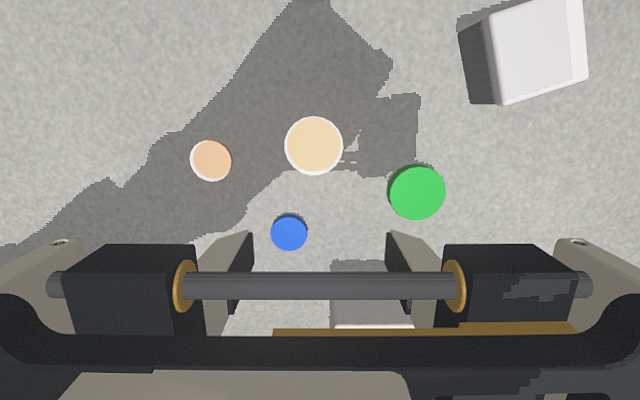

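The wrist view shows the target dish at (314,145), the small amber disc at (211,160), blue at (289,232), green at (417,193), and the tip box at the upper right.

Run:
```python
from h import *
im=grab('wrist')
e=onplane(im,[(314,145),(285,145),(343,145),(314,117),(314,174)],.016)
print(e.round(4)); d=e[0].copy()
go([d[0],d[1],.10],[d[0],d[1],.024])
```

```text
[[0.4487 0.2155 0.016 ]
 [0.4224 0.2177 0.016 ]
 [0.4749 0.2133 0.016 ]
 [0.4509 0.2401 0.016 ]
 [0.4463 0.1887 0.016 ]]
t 3.8 pos [0.4515 0.1702 0.1582] inc [-0.1251  0.3286  0.1582] turn first [-0.0048  0.0009  0.0039] F [-0.26  0.52  0.85] w 0.819
to [0.4487 0.2155 0.1   ] shift [ 0.0448 -0.0067  0.0582]
to [0.4487 0.2155 0.024 ] shift [0.    0.    0.076]
```

>>> arm_command(
  targets=[
    [[0.021,-0.001,0.029,0,0,0],[0.021,-0.001,0.029,0,0,0],[0,0,0,0,0,0],[0,0,0,0,0,0]],
  ],
)

```text
clock: 4.3
position: [0.4564, 0.21, 0.1037]
ee_rot: [2.317, 2.121, 0.0]
force: [0.8, -0.7, 1.5]
width: 0.814
gripper_force: 0.0
```

Run:
```python
from h import *
im=grab('wrist'); go()
hsv=cv2.cvtColor(im['pixels'],cv2.COLOR_RGB2HSV);H,S,V=[hsv[...,i].astype(int) for i in range(3)]
m=((H<22)&(S>30)&(V>90)).astype(np.uint8); m[235:]=0
for c in cv2.findContours(m,0,2)[0]:
    if cv2.contourArea(c)<300: continue
    x,y,w,h=cv2.boundingRect(c)
    q=onplane(im,c.reshape(-1,2).astype(float),.013)
    (cx,cy),r=cv2.minEnclosingCircle(q[:,:2].astype(np.float32)); print((x,y,w,h),cx,cy,2*r)
    go([cx,cy,.024])
save(im,'w3.png')
for n in('scene','side'):
    im=grab(n); save(im,n+'2.png')
```

```text
t 4.35 pos [0.4566 0.21   0.1039] inc [-0.1235  0.3686  0.1039] turn first [ 0.0014  0.0001 -0.0013] F [ 0.18 -0.49 -0.13] w 0.816
(173, 197, 46, 38) 0.3562655448913574 0.21020397543907166 0.038043130189180374
t 4.35 pos [0.4566 0.21   0.1039] inc [-0.1235  0.3686  0.1039] turn first [ 0.0014  0.0001 -0.0013] F [ 0.18 -0.49 -0.13] w 0.816
to [0.3563 0.2102 0.024 ] shift [-0.0085 -0.0999  0.0799]
(283, 171, 62, 62) 0.45187848806381226 0.21506011486053467 0.0507771372795105
t 4.35 pos [0.4566 0.21   0.1039] inc [-0.1235  0.3686  0.1039] turn first [ 0.0014  0.0001 -0.0013] F [ 0.18 -0.49 -0.13] w 0.816
to [0.4519 0.2151 0.024 ] shift [ 0.0047 -0.0051  0.0799]
```

>>> arm_command(
  targets=[
    [[0.0035,-0.0035,0.02,0,0,0],[0,0,0.03,0,0,0],[0,0,0.015,0,0,0],[0,0,0.01,0,0,0],[0,0,0.005,0,0,0],[0,0,0,0,0,0]],
  ],
)

```text
clock: 5.2
position: [0.4527, 0.2148, 0.0229]
ee_rot: [2.316, 2.122, 0.0]
force: [1.2, -0.2, 0.1]
width: 0.818
gripper_force: 0.0
```

>>> arm_command(
  targets=[
    [[0,0,0,0,0,0],[0,0,0,0,0,0],[0,0,0,0,0,0],[0,0,0,0,0,0],[0,0,0,0,0,0],[0,0,0,0,0,0]],
  ],
  jaw=0.045,
  newtons=10,
)

```text
clock: 5.95
position: [0.4527, 0.2148, 0.023]
ee_rot: [2.316, 2.122, 0.001]
force: [-1.1, -1.0, 5.6]
width: 0.593
gripper_force: 10.0
```

>>> arm_command(
  targets=[
    [[0,0,-0.01,0,0,0],[0,0,-0.03,0,0,0],[0,0,-0.04,0,0,0],[0,0,-0.04,0,0,0],[0,0,-0.04,0,0,0],[0,0,-0.01,0,0,0],[0,0,0,0,0,0]],
  ],
)

```text
clock: 6.82
position: [0.4526, 0.2146, 0.193]
ee_rot: [2.316, 2.122, 0.001]
force: [0.6, 0.2, -0.5]
width: 0.596
gripper_force: 10.0
```

Run:
```python
from h import *
go(world([0,.06,.193]),world([0,.06,.058]))
```

```text
t 6.83 pos [0.4526 0.2146 0.193 ] inc [-0.1279  0.3729  0.193 ] turn first [ 0.0009 -0.0002 -0.0003] F [ 0.59  0.24 -0.55] w 0.596
to [ 0.5527 -0.1082  0.193 ] shift [-0.3129  0.1279  0.    ]
to [ 0.5527 -0.1082  0.058 ] shift [0.    0.    0.135]
```

>>> arm_command(
  targets=[
    [[-0.02,0.008,0,0,0,0],[-0.04,0.016,0,0,0,0],[-0.04,0.016,0,0,0,0],[-0.04,0.016,0,0,0,0],[-0.04,0.016,0,0,0,0],[-0.04,0.016,0,0,0,0],[-0.04,0.016,0,0,0,0],[-0.033,0.014,0,0,0,0],[-0.02,0.01,0,0,0,0],[0,0,0,0,0,0]],
  ],
)

```text
clock: 8.07
position: [0.5525, -0.1094, 0.1915]
ee_rot: [-2.318, -2.119, 0.002]
force: [0.3, 0.9, 0.0]
width: 0.593
gripper_force: 10.0
```

Run:
```python
from h import *
go(world([0,.06,.193]),world([0,.06,.058]))
a=grab('scene')['pixels'][130:290,200:380]; b=grab('side')['pixels'][170:330,230:410]; w=grab('wrist')['pixels']
cv2.imwrite('pics/c1.png',np.vstack([cv2.resize(np.hstack([a,b]),(640,284)),w[100:400]])[:,:,::-1])
```

```text
t 8.07 pos [ 0.5525 -0.1094  0.1915] inc [-1.000e-04  5.890e-02  1.915e-01] turn first [-0.0018 -0.0002 -0.0023] F [0.28 0.88 0.04] w 0.593
to [ 0.5527 -0.1082  0.193 ] shift [ 0.0011  0.0001 -0.0015]
to [ 0.5527 -0.1082  0.058 ] shift [0.    0.    0.135]
```

View pics/c1.png

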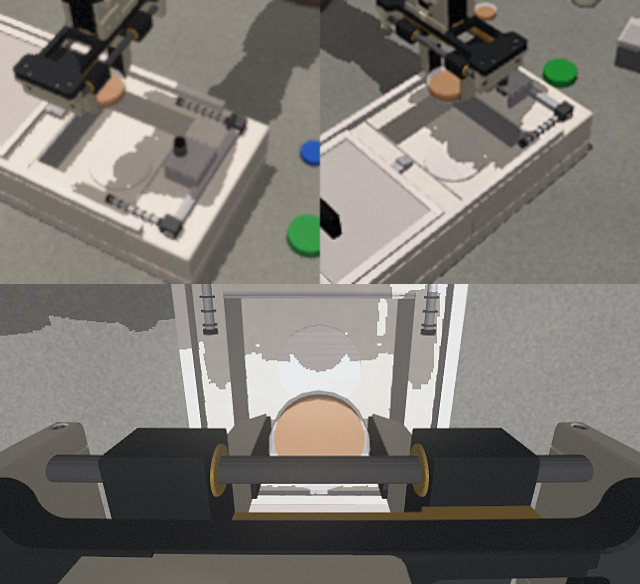

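The dish hangs level between the pads at (320,427). The plate's rim runs from u 279 to 361, with its top at crop row 324 (image row 140). I'll check the plate's y from that.

Run:
```python
from h import *
im=grab('wrist'); print(inc(onplane(im,[(320,140),(279,180),(361,180),(320,180)],.034)).round(4)); go(world([0,.06,.058]))
```

```text
[[-0.0006  0.1078  0.034 ]
 [-0.0414  0.0682  0.034 ]
 [ 0.0405  0.0684  0.034 ]
 [-0.0005  0.0683  0.034 ]]
t 8.28 pos [ 0.5524 -0.1063  0.1926] inc [-0.0005  0.0619  0.1926] turn first [-0.0004 -0.0007  0.0024] F [ 0.13 -0.22 -0.54] w 0.592
to [ 0.5527 -0.1082  0.058 ] shift [-0.0019  0.0005  0.1346]
```

>>> arm_command(
  targets=[
    [[0.002,0.0005,0.015,0,0,0],[0,0,0.025,0,0,0],[0,0,0.025,0,0,0],[0,0,0.025,0,0,0],[0,0,0.02,0,0,0],[0,0,0.012,0,0,0],[0,0,0.006,0,0,0],[0,0,0,0,0,0]],
  ],
)

```text
clock: 9.28
position: [0.5534, -0.1061, 0.0646]
ee_rot: [-2.316, -2.123, 0.0]
force: [0.0, -0.0, -0.3]
width: 0.596
gripper_force: 10.0
```

>>> arm_command(
  targets=[
    [[0,0,0.0015,0,0,0],[0,0,0.0015,0,0,0],[0,0,0,0,0,0]],
  ],
)

```text
clock: 9.65
position: [0.5535, -0.1063, 0.0619]
ee_rot: [2.316, 2.122, 0.0]
force: [-0.9, 0.1, -0.4]
width: 0.598
gripper_force: 10.0
```

>>> arm_command(
  targets=[
    [[0,0,0.001,0,0,0],[0,0,0.001,0,0,0],[0,0,0.001,0,0,0],[0,0,0,0,0,0]],
  ],
)

```text
clock: 10.15
position: [0.5533, -0.1063, 0.0586]
ee_rot: [-2.316, -2.122, 0.0]
force: [0.2, 0.3, -0.3]
width: 0.594
gripper_force: 10.0
```

>>> arm_command(
  targets=[
    [[0,0,0.001,0,0,0],[0,0,0,0,0,0]],
  ],
)

```text
clock: 10.4
position: [0.5533, -0.1063, 0.0576]
ee_rot: [-2.316, -2.122, 0.0]
force: [0.5, -0.4, -0.5]
width: 0.6
gripper_force: 10.0
```

>>> arm_command(
  targets=[
    [[0,0,0.0007,0,0,0],[0,0,0,0,0,0]],
  ],
)

```text
clock: 10.65
position: [0.5534, -0.1063, 0.0571]
ee_rot: [2.316, 2.122, 0.0]
force: [0.3, -0.1, 1.1]
width: 0.595
gripper_force: 10.0
```

>>> arm_command(
  targets=[
    [[0,0,0,0,0,0],[0,0,0,0,0,0],[0,0,0,0,0,0],[0,0,0,0,0,0]],
  ],
  jaw=0.072,
)

```text
clock: 11.15
position: [0.5534, -0.1063, 0.057]
ee_rot: [2.316, 2.122, -0.0]
force: [0.2, -0.0, -0.1]
width: 0.788
gripper_force: 0.0
```

>>> arm_command(
  targets=[
    [[0,0,-0.01,0,0,0],[0,0,-0.025,0,0,0],[0,0,-0.04,0,0,0],[0,0,-0.05,0,0,0],[0,0,-0.015,0,0,0],[0,0,0,0,0,0]],
  ],
)

```text
clock: 11.9
position: [0.5539, -0.1064, 0.1982]
ee_rot: [2.315, 2.121, 0.002]
force: [0.3, 0.4, -0.7]
width: 0.78
gripper_force: 0.0
```

Run:
```python
from h import *
go(world([0,-.22,.2]),world([0,-.19,.122]))
w=grab('wrist'); a=grab('scene')['pixels'][130:290,200:380]; b=grab('side')['pixels'][170:330,230:410]
cv2.imwrite('pics/c2.png',np.vstack([cv2.resize(np.hstack([a,b]),(640,284)),w['pixels'][50:350]])[:,:,::-1])
```

```text
t 11.9 pos [ 0.5539 -0.1064  0.1982] inc [0.001  0.0619 0.1982] turn first [ 0.0023  0.0005 -0.0002] F [ 0.28  0.35 -0.71] w 0.78
to [ 0.5283 -0.3872  0.2   ] shift [-0.2819 -0.001  -0.0018]
to [ 0.5309 -0.3573  0.122 ] shift [ 0.03  -0.     0.078]
```

View pics/c2.png

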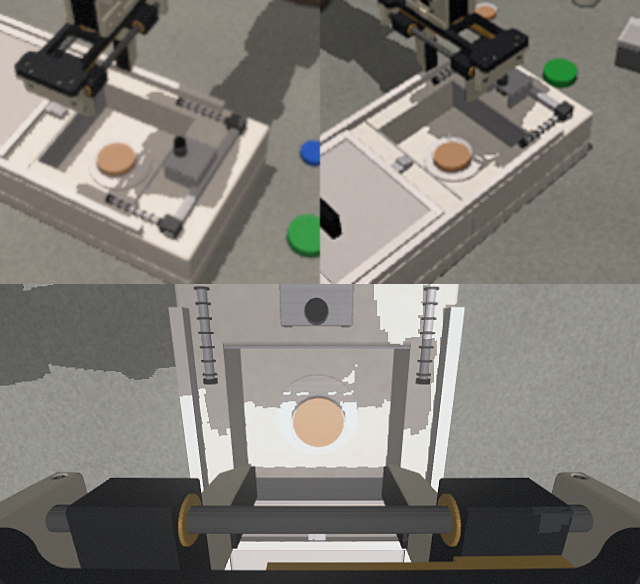

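The dish rests flat on the plate: scene crop (116,158), wrist crop (318,422). The plate spans crop rows 375 to 455. I'll measure the offset.

Run:
```python
from h import *
im=grab('wrist'); go()
f=lambda uv,z: inc(onplane(im,[uv],z)[0]).round(4)
print('plate top/bot/l/r',f((318,141),.034),f((318,221),.034),f((277,182),.034),f((358,182),.034))
hsv=cv2.cvtColor(im['pixels'],cv2.COLOR_RGB2HSV);H,S,V=[hsv[...,i].astype(int) for i in range(3)]
m=((H<22)&(S>40)&(V>90)).astype(np.uint8); m[235:]=0
c=max(cv2.findContours(m,0,2)[0],key=cv2.contourArea); print(cv2.boundingRect(c))
q=inc(onplane(im,c.reshape(-1,2).astype(float),.047)); print('dish',cv2.minEnclosingCircle(q[:,:2].astype(np.float32)))
for n in('scene','side'):
    im=grab(n)
    hsv=cv2.cvtColor(im['pixels'],cv2.COLOR_RGB2HSV);H,S,V=[hsv[...,i].astype(int) for i in range(3)]
    m=((H<22)&(S>50)&(V>90)).astype(np.uint8)
    for c in cv2.findContours(m,0,2)[0]:
        if cv2.contourArea(c)<80: continue
        q=inc(onplane(im,c.reshape(-1,2).astype(float),.047)); e=cv2.minEnclosingCircle(q[:,:2].astype(np.float32))
        if abs(e[0][1]-.06)<.04 and abs(e[0][0])<.05: print(n,e)
```

```text
t 12.1 pos [ 0.5525 -0.1063  0.1955] inc [-0.0004  0.0619  0.1955] turn first [-0.0026 -0.0002  0.    ] F [ 0.84 -0.73 -0.54] w 0.785
plate top/bot/l/r [-0.0026  0.1064  0.034 ] [-0.0027  0.0231  0.034 ] [-0.0441  0.0653  0.034 ] [0.0378 0.0653 0.034 ]
(295, 164, 51, 50)
dish ((-0.0005799001664854586, 0.061659105122089386), 0.025104938074946404)
scene ((0.005114257335662842, 0.06286671757698059), 0.02691838890314102)
side ((0.006747057661414146, 0.05359379202127457), 0.02716892957687378)
```

>>> arm_command(
  targets=[
    [[-0.02,0,0,0,0,0],[-0.04,0,0,0,0,0],[-0.05,0,0,0,0,0],[-0.05,0,0,0,0,0],[-0.05,0,0,0,0,0],[-0.04,0,0,0,0,0],[-0.02,0,0,0,0,0],[0,0,0,0,0,0],[0,0,0,0,0,0],[0,0,0,0,0,0]],
  ],
  jaw=0,
)

```text
clock: 13.45
position: [0.5306, -0.3732, 0.1973]
ee_rot: [-2.313, -2.126, -0.001]
force: [-0.3, 0.3, 0.5]
width: 0.004
gripper_force: 0.0
```

Run:
```python
from h import *
go(world([0,-.205,.121]))
for n in('scene','side'):
    im=grab(n);P=depthpts(im);Q=(P-O)@RI;V=im['pixels'].max(2)
    m=(Q[...,2]>.118)&(Q[...,2]<.137)&(V<60)&(abs(Q[...,0])<.045)&(abs(Q[...,1]+.15)<.02); q=Q[m]
    if len(q): print(n,len(q),np.percentile(q,[5,50,95],axis=0).round(4).tolist())
```

```text
t 13.45 pos [ 0.5306 -0.3732  0.1973] inc [ 0.0011 -0.2059  0.1973] turn first [ 0.0004 -0.0005  0.0028] F [-0.26  0.27  0.48] w 0.004
to [ 0.5296 -0.3722  0.121 ] shift [ 0.0009 -0.0011  0.0763]
scene 200 [[-0.0287, -0.1568, 0.1201], [0.0049, -0.148, 0.1292], [0.0334, -0.1447, 0.132]]
side 121 [[0.0056, -0.1606, 0.1202], [0.0228, -0.1563, 0.1291], [0.0349, -0.1489, 0.1317]]
```

>>> arm_command(
  targets=[
    [[0,-0.001,0.02,0,0,0],[0,0,0.03,0,0,0],[0,0,0.018,0,0,0],[0,0,0.007,0,0,0],[0,0,0,0,0,0]],
  ],
)

```text
clock: 14.18
position: [0.529, -0.375, 0.1221]
ee_rot: [-2.316, -2.123, -0.0]
force: [0.4, 0.1, -0.0]
width: 0.011
gripper_force: 0.0
```

>>> arm_command(
  targets=[
    [[0.006,0,0,0,0,0],[0.006,0,0,0,0,0],[0.006,0,0,0,0,0],[0.004,0,0,0,0,0],[0.004,0,0,0,0,0],[0.004,0,0,0,0,0],[0.004,0,0,0,0,0],[0.004,0,0,0,0,0],[0.004,0,0,0,0,0],[0.002,0,0,0,0,0]],
  ],
)

```text
clock: 15.42
position: [0.5327, -0.3312, 0.122]
ee_rot: [2.316, 2.122, -0.0]
force: [-0.2, -1.9, -0.0]
width: 0.006
gripper_force: 0.7
```

```bash
python3 -c "
from h import *
go()"
```

```text
t 15.43 pos [ 0.5327 -0.3312  0.122 ] inc [-0.0005 -0.1638  0.122 ] turn first [-0.      0.0002  0.0001] F [-0.17 -1.95 -0.01] w 0.006
```

>>> arm_command(
  targets=[
    [[0.004,0,0,0,0,0],[0.008,0,0,0,0,0],[0.01,0,0,0,0,0],[0.012,0,0,0,0,0],[0.012,0,0,0,0,0],[0.012,0,0,0,0,0],[0.012,0,0,0,0,0],[0.01,0,0,0,0,0],[0.008,0,0,0,0,0],[0.006,0,0,0,0,0]],
  ],
)

```text
clock: 16.68
position: [0.5409, -0.2371, 0.122]
ee_rot: [-2.316, -2.123, 0.0]
force: [0.9, -1.3, -0.3]
width: 0.005
gripper_force: 0.8
```

>>> arm_command(
  targets=[
    [[0.004,0,0,0,0,0],[0.004,0,0,0,0,0],[0.004,0,0,0,0,0],[0.004,0,0,0,0,0],[0.004,0,0,0,0,0]],
  ],
)

```text
clock: 17.3
position: [0.5427, -0.2175, 0.122]
ee_rot: [2.316, 2.122, 0.0]
force: [0.8, -0.8, 0.3]
width: 0.007
gripper_force: 0.7
```

Run:
```python
from h import *
go()
for n in('scene','side'):
    im=grab(n);P=depthpts(im);Q=(P-O)@RI;V=im['pixels'].max(2)
    m=(Q[...,2]>.126)&(Q[...,2]<.137)&(V<60)&(abs(Q[...,0])<.04)&(abs(Q[...,1]+.04)<.06); q=Q[m]
    if len(q): print(n,len(q),np.percentile(q,[5,50,95],axis=0).round(4).tolist())
```

```text
t 17.3 pos [ 0.5427 -0.2175  0.122 ] inc [-0.0005 -0.0498  0.122 ] turn first [ 0.      0.     -0.0001] F [ 0.79 -0.84  0.34] w 0.007
scene 158 [[-0.0279, -0.0377, 0.1272], [0.0034, -0.0297, 0.1297], [0.0328, -0.0239, 0.1321]]
```

>>> arm_command(
  targets=[
    [[0.003,0,0,0,0,0],[0.003,0,0,0,0,0],[0.003,0,0,0,0,0],[0.003,0,0,0,0,0]],
  ],
)

```text
clock: 17.9
position: [0.5437, -0.2056, 0.122]
ee_rot: [2.316, 2.122, -0.0]
force: [-0.3, -1.7, 0.0]
width: 0.005
gripper_force: 0.7
```

>>> arm_command(
  targets=[
    [[0.003,0,0,0,0,0],[0.003,0,0,0,0,0],[0.003,0,0,0,0,0],[0.003,0,0,0,0,0]],
  ],
)

```text
clock: 18.4
position: [0.5447, -0.1936, 0.122]
ee_rot: [-2.316, -2.122, 0.0]
force: [-0.5, -1.4, -0.8]
width: 0.005
gripper_force: 0.7
```

>>> arm_command(
  targets=[
    [[0.003,0,0,0,0,0],[0.003,0,0,0,0,0],[0.002,0,0,0,0,0]],
  ],
)

```text
clock: 18.77
position: [0.5454, -0.1862, 0.122]
ee_rot: [2.316, 2.122, -0.001]
force: [0.7, -4.6, -0.5]
width: 0.007
gripper_force: 2.3
```

>>> arm_command(
  targets=[
    [[0.002,0,0,0,0,0],[0.002,0,0,0,0,0],[0.002,0,0,0,0,0],[0.002,0,0,0,0,0],[0.002,0,0,0,0,0],[0.002,0,0,0,0,0],[0.002,0,0,0,0,0],[0.002,0,0,0,0,0],[0.002,0,0,0,0,0],[0.002,0,0,0,0,0]],
  ],
)

```text
clock: 20.02
position: [0.547, -0.1673, 0.122]
ee_rot: [2.316, 2.121, -0.002]
force: [-0.2, -11.9, -1.2]
width: 0.006
gripper_force: 5.9
```

>>> arm_command(
  targets=[
    [[0.002,0,0,0,0,0],[0.002,0,0,0,0,0],[0.002,0,0,0,0,0],[0.002,0,0,0,0,0]],
  ],
)

```text
clock: 20.52
position: [0.5476, -0.1612, 0.1221]
ee_rot: [2.317, 2.118, -0.004]
force: [-0.8, -14.4, -0.9]
width: 0.006
gripper_force: 7.2
```

>>> arm_command(
  targets=[
    [[0.001,0,0,0,0,0],[0.001,0,0,0,0,0],[0.001,0,0,0,0,0],[0.001,0,0,0,0,0]],
  ],
)

```text
clock: 21.02
position: [0.5479, -0.1575, 0.1221]
ee_rot: [2.317, 2.117, -0.005]
force: [-1.1, -15.4, 0.3]
width: 0.004
gripper_force: 7.5
```

>>> arm_command(
  targets=[
    [[0.001,0,0,0,0,0],[0.001,0,0,0,0,0]],
  ],
)

```text
clock: 21.28
position: [0.548, -0.1557, 0.122]
ee_rot: [2.317, 2.117, -0.005]
force: [-0.4, -15.4, -1.1]
width: 0.008
gripper_force: 7.7
```

>>> arm_command(
  targets=[
    [[0.001,0,0,0,0,0],[0.001,0,0,0,0,0]],
  ],
)

```text
clock: 21.52
position: [0.5482, -0.1531, 0.122]
ee_rot: [2.317, 2.118, -0.004]
force: [-0.7, -11.5, -0.1]
width: 0.009
gripper_force: 5.5
```

>>> arm_command(
  targets=[
    [[0,0,0,0,0,0]],
  ],
)

```text
clock: 21.65
position: [0.5484, -0.152, 0.122]
ee_rot: [2.317, 2.119, -0.002]
force: [0.1, -10.2, -0.4]
width: 0.002
gripper_force: 5.1
```

>>> arm_command(
  targets=[
    [[0.0005,0,0,0,0,0],[0,0,0,0,0,0]],
  ],
)

```text
clock: 21.9
position: [0.5485, -0.1505, 0.122]
ee_rot: [2.317, 2.121, -0.001]
force: [-0.1, -7.6, -0.4]
width: 0.009
gripper_force: 3.5
```

Run:
```python
from h import *
go()
for n in('scene','side'):
    im=grab(n);P=depthpts(im);Q=(P-O)@RI;V=im['pixels'].max(2)
    m=(Q[...,2]>.126)&(Q[...,2]<.137)&(V<60)&(abs(Q[...,0])<.04)&(abs(Q[...,1]-.04)<.06); q=Q[m]
    if len(q): print(n,len(q),np.percentile(q,[5,50,95],axis=0).round(4).tolist())
```

```text
t 21.9 pos [ 0.5485 -0.1505  0.122 ] inc [-0.0005  0.0175  0.122 ] turn first [ 0.0001  0.0011 -0.0009] F [-0.12 -7.61 -0.42] w 0.009
scene 164 [[-0.0281, 0.0306, 0.127], [0.0033, 0.0381, 0.13], [0.0334, 0.0436, 0.1322]]
side 2 [[-0.0006, 0.007, 0.1277], [0.0016, 0.0074, 0.1312], [0.0038, 0.0079, 0.1346]]
```

>>> arm_command(
  targets=[
    [[0.0005,0,0,0,0,0],[0,0,0,0,0,0]],
  ],
)

```text
clock: 22.25
position: [0.5487, -0.1484, 0.122]
ee_rot: [-2.315, -2.123, -0.001]
force: [0.6, -1.6, -1.1]
width: 0.004
gripper_force: 0.8
```

>>> arm_command(
  targets=[
    [[0.0005,0,0,0,0,0],[0,0,0,0,0,0]],
  ],
)

```text
clock: 22.5
position: [0.5487, -0.148, 0.122]
ee_rot: [-2.315, -2.123, -0.001]
force: [-0.8, -1.0, -2.0]
width: 0.007
gripper_force: 0.8
```

Force fell to about 1 N, below the pins' own push-back, so the latch has clicked. I'll back off slowly and check that it holds.

>>> arm_command(
  targets=[
    [[-0.002,0,0,0,0,0],[-0.004,0,0,0,0,0],[-0.008,0,0,0,0,0],[-0.01,0,0,0,0,0],[-0.01,0,0,0,0,0],[0,0,-0.02,0,0,0],[0,0,-0.03,0,0,0],[-0.03,0,-0.03,0,0,0],[-0.04,0,0,0,0,0],[0,0,0,0,0,0]],
  ],
)

```text
clock: 23.75
position: [0.5384, -0.2571, 0.202]
ee_rot: [2.322, 2.114, -0.003]
force: [-0.3, -0.1, -0.7]
width: 0.005
gripper_force: 0.0
```

Run:
```python
from h import *
go()
im=grab('scene');P=depthpts(im);Q=(P-O)@RI;V=im['pixels'].max(2)
m=(Q[...,2]>.126)&(Q[...,2]<.137)&(V<60)&(abs(Q[...,0])<.04)&(abs(Q[...,1]-.03)<.07); q=Q[m]
print(len(q),np.percentile(q,[5,50,95],axis=0).round(4).tolist())
a=im['pixels'][110:310,100:440]; b=grab('side')['pixels'][150:350,150:490]
cv2.imwrite('pics/end.png',cv2.resize(np.vstack([a,b]),(510,600))[:,:,::-1])
```

```text
t 23.75 pos [ 0.5384 -0.2571  0.202 ] inc [-0.0013 -0.0895  0.202 ] turn first [-0.0001  0.0022 -0.0063] F [-0.32 -0.06 -0.67] w 0.005
164 [[-0.0284, 0.034, 0.1268], [0.0039, 0.0407, 0.1298], [0.0326, 0.0461, 0.1318]]
```

View pics/end.png

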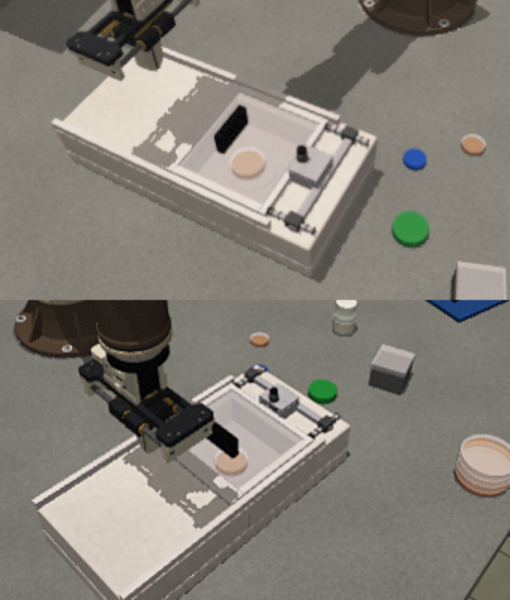

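The window is shut with its handle at incubator y of about +40 mm and holds without the arm. The dish, at (247,162) in the view, still lies on the plate.

```bash
python3 -c "
from cell import arm
print(arm.sign_off())"
```

```text
the job is handed in; nothing more can be done
None
```

The 55 mm amber dish lies flat on the heating plate, about 4 mm off centre, and the window is latched shut (push peaked near 15 N, under the 25 N ramming limit); I signed the job off shortly after 23.8 s, and the system accepted it without reporting a verdict.

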